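# Prop the topping bin's lid and lay the scoop inside

## Robot

A 6-joint arm with a two-finger parallel gripper is mounted at the origin on the work surface. World frame = base frame: x ahead of the robot, y to its left, z up, the work surface at z = 0. Lengths are in mm, angles in rad, forces in N, time in s.
With the tool pointing down it reaches from about 275 to 725 mm from the base axis. Payload 5.6 kg.
Tool frame: the origin (TCP) lies midway between the tips of the shut fingers; the grasp point (between the pads) lies 19 mm behind it (arm.grasp_offset is the distance from the TCP to the grasp point, in mm); x points along the fingers, z is the direction in which the jaws open and shut, and the axes are right-handed (so a half turn about x gives the same grasp; the last joint's range is limited). The gripper opens to 85 mm and grips with 20 to 120 N. Pads are 22 mm wide; open, the fingers measure 114 mm over their backs; the gripper's body (76 mm by 85 mm) begins 54 mm behind the grasp point. The pads swing forward as they close: fully open they stand 13 mm farther back than shut.
Start: joints at [1.545, 0.255, 0.108, 0, -1.424, -0.285], TCP at [168.174, 523.651, 231.283] pointing down, gripper open.
Joint ranges: [-2.95, 2.95], [-1.21, 1.97], [-1.09, 1.5], [-2.87, 1.71], [-2.94, -0.07], [-3.05, 3.05]. Speed limits (rad/s): [2.57, 2.57, 3.14, 3.14, 3.14, 3.14].

## Interface

Orientations are given as a unit quaternion [w, x, y, z].
In Python, from rig import arm, command_gripper, vision, close_job gives the robot as it stands. Calls block until the motion is done:
- arm.goto(position, orientation): joint-space move of the TCP to a pose.
- arm.move_straight(position, rot=None, v=150, until_force=None): straight line of the TCP; rot=None keeps the orientation; v is the mean speed in mm/s. With until_force (N) it stops when the force on the tool has changed by that much, and returns True; else False.
- arm.move_joints(angles): joint-space move.
- command_gripper(opening, newtons=None): finger opening in mm; newtons is the grip in N (None keeps the last); returns when the fingers have stopped.
- arm.wait(seconds).
- arm.ik(position, orientation): joint angles nearest the present ones, or None.
- arm.observe(): the state.
- vision.camera(name): name is "scene" or "side" or "wrist"; returns a dict with "image" (384x512x3 uint8, red, green, blue), "depth" (384x512 float32, mm along the optical axis (not along the pixel's ray), 0 where there is no reading), "fx", "fy", "cx", "cy" (pixels), "D" ([k1, k2, p1, p2, k3] as OpenCV has them; the pictures are not rectified), "T" (4x4, takes a point from camera to world coordinates); the wrist camera has in their place "hand_eye" (4x4, takes a point from camera to tool coordinates, whose origin is the TCP and whose axes are the tool frame's). Camera axes: x right, y up, looking along -z (the intrinsics and any distortion apply to the point x, -y, -z); pixel columns grow to the right and rows downward; lengths in mm; the calibration is good to about 2 mm. A picture is of the moment at which its call begins: read the wrist's pose just before it.
A pose or a line that the arm cannot do raises arm.PlanningError and nothing moves.
- close_job(): hands the job in, once; it reports no verdict.
The state is a dict: "time": time; "qpos": joint angles; "dq": joint speeds; "joint_torque": joint torques, N m; "tool_pos": TCP position; "tcp_rot": TCP orientation; "ft_force": force on the tool from outside, world axes, zero at the start; "torque": the same for the moment, N m; "width": finger opening in mm.
Only numpy, scipy, OpenCV 4.12 (cv2) and the standard library are available. Lean on these libraries where they do the work, as an engineer would, in place of code of your own. Each camera call takes 0.05 s, during which the arm holds its last target.

## Task

Get the topping bin ready for service: raise its lid past the catch of the side stay, let it back down gently (do not drop it) until the stay holds it half open, and let go. Then take the white scoop from the counter and lay it in the bin, upright on its flat bottom at the back under the lid, lengthwise along the back wall; set it down rather than dropping it, and leave the other things on the counter where they are.

Things in the scene. Friction and masses are not known exactly. Their poses are not given: they have to be found in the camera images.
- bin: Fixed open bin, steel outside, black inside, 210 (x) by 270 (y) by 122 mm high, walls 6 mm, inner space 198 by 258 mm; inner floor 30 mm above the counter. Origin: centre of its underside, on the counter. +x points to the back wall (lid hinge), -x to the front, +y to the side with the stay and its track (sticks out 22 mm).
- lid (a joint): Hinge angle of the bin's aluminium lid (212 by 270 by 6 mm, 0.4 kg; swings freely, falls shut if let go; about 3 N at the handle lifts it): 0 shut, grows as the front edge rises, stop at 1.35. The stay's foot drops behind its step once the lid passes about 1.06 (go to 1.15 to be sure); lowered after that, the lid is held at about 0.95; lowered sooner, it goes shut.
- lid_handle (a point): Middle of the grip bar of the lid's handle: a black round bar 12 mm thick, 120 mm long, along the bin's y, on two end posts, 46 mm clear of the lid's top between bar centre and lid. In the lid's own axes the bar lies 170 mm in front of the hinge line and 52 mm above it. Axes turn with the lid.
- lid_hinge (a point): Point on the hinge line at its middle: bin-frame x +105 mm, height 123 mm. The line runs along the bin's y.
- stay_foot (a point): Centre of the round foot (12 mm) of the stay, a steel bar 120 mm long, 8 mm thick, pivoted on the lid's +y edge 85 mm from the hinge line. The foot slides back along the side track as the lid rises and drops off a 16 mm step. In the bin's frame: shut, x about -100, z 113 mm, on the upper ledge; caught behind the step, x about -18, z 97 mm.
- scoop: Loose white plastic scoop, 0.12 kg: an open-mouthed bowl 90 mm long (x) by 70 mm wide (y) by 50 mm high with a flat bottom, and a straight level round handle, 20 mm thick, on the +x end, reaching to 135 mm from the origin, its centre line 42 mm above the bottom. Origin: under the middle of the bowl, at the bottom face; z up.
- scoop_grip (a point): A good point to hold the scoop: on the handle's centre line, 78 mm from the bowl's middle, 42 mm above the bottom. Axes as the scoop's.
- shaker: Bystander: clear jar with red cap, 68 mm wide, 140 mm high. Origin under its centre.
- pans: Bystander: stack of dark round pans, 180 mm across, 44 mm high. Origin under its centre.
- tub: Bystander: open aluminium cup, 90 mm across, 90 mm high. Origin under its centre.
Mind the look-alikes: they are no part of the job. Leave any blue or purple look-alike of the scoop alone.

How it is judged:
By the outcome, as a careful person would: the job done as asked, in the order asked, and still so for the second after the job is handed in, with the robot touching nothing.
It also fails if it takes over 64 s, if anything falls off the work surface, if the arm or the gripper's body presses on something with over 40 N, if the wrist force passes 120 N, or if a joint passes its speed limit or range.

## Working session

There is one attempt and no reset: what is moved stays moved. The work goes in short steps, each a Python script; the robot and the scene stay as the last script left them, time stands still between calls to the robot, and variables do not carry over. Pictures are saved under pics/ and viewed, and the job is handed in when it is done.

```bash
ls; mkdir -p pics; python3 - <<'E'
from rig import arm, vision
import cv2,numpy as np
for n in ("scene","side","wrist"):
    c=vision.camera(n); cv2.imwrite(f"pics/{n}0.png",c["image"][:,:,::-1]); 
    np.savez(f"{n}0.npz",**c)
    print(n,c["fx"],c["fy"],c["cx"],c["cy"],c["D"]); print(np.round(c.get("T",c.get("hand_eye")),3))
print(arm.observe())
E
```

```text
pics
scene 409.14266602775353 409.14266602775353 255.1103088130409 188.28988993461508 [0.05200379 0.         0.         0.         0.        ]
[[-8.700000e-01 -3.820000e-01  3.130000e-01  9.203280e+02]
 [ 4.940000e-01 -6.960000e-01  5.210000e-01  7.355700e+02]
 [ 1.900000e-02  6.080000e-01  7.940000e-01  1.175254e+03]
 [ 0.000000e+00  0.000000e+00  0.000000e+00  1.000000e+00]]
side 489.2880637944053 489.2880637944053 240.06787566156626 194.74250690165465 [-0.03810607  0.          0.          0.          0.        ]
[[ 8.710000e-01  2.540000e-01 -4.200000e-01 -1.374740e+02]
 [-4.910000e-01  4.260000e-01 -7.600000e-01 -1.096714e+03]
 [-1.500000e-02  8.680000e-01  4.960000e-01  8.655390e+02]
 [ 0.000000e+00  0.000000e+00  0.000000e+00  1.000000e+00]]
wrist 288.91728127596195 288.91728127596195 248.968827443873 191.54419557041646 [-0.05399683  0.          0.          0.          0.        ]
[[-0.00000e+00  2.68000e-01 -9.63000e-01 -1.42404e+02]
 [-1.00000e-03  9.63000e-01  2.68000e-01  6.84210e+01]
 [ 1.00000e+00  1.00000e-03  0.00000e+00 -1.26500e+00]
 [ 0.00000e+00  0.00000e+00  0.00000e+00  1.00000e+00]]
{'time': 0.15, 'qpos': array([ 1.54458246e+00,  2.55604654e-01,  1.07276265e-01, -3.21596688e-04,
       -1.42393340e+00, -2.84605448e-01]), 'dq': array([ 0.00093832, -0.00137004,  0.00491748, -0.00163385, -0.00149677,
        0.00019253]), 'joint_torque': array([-1.83325843e-03, -3.86936724e+01,  2.38084620e+01,  5.36661163e+00,
       -4.46760067e-03,  1.12770763e-06]), 'tool_pos': array([168.05827682, 523.28468645, 230.60180462]), 'tcp_rot': array([-0.41690996, -0.57097099, -0.41622616,  0.57178143]), 'ft_force': array([ 0.16163794,  0.30204654, -0.47250677]), 'torque': array([ 0.00742154,  0.00339457, -0.00147858]), 'width': 85.12957928457028}
```

View pics/scene0.png

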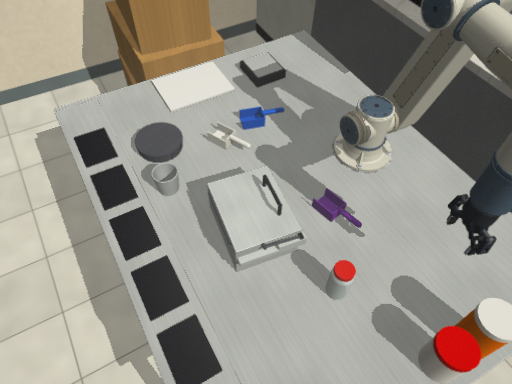

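View pics/side0.png

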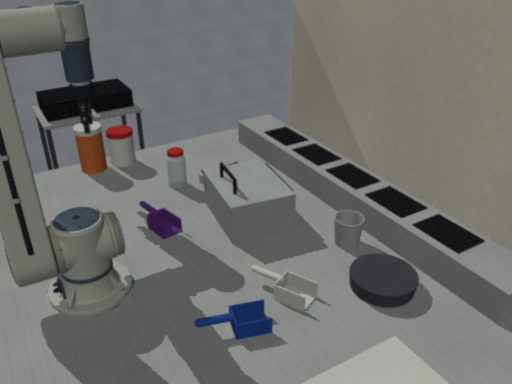

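View pics/wrist0.png

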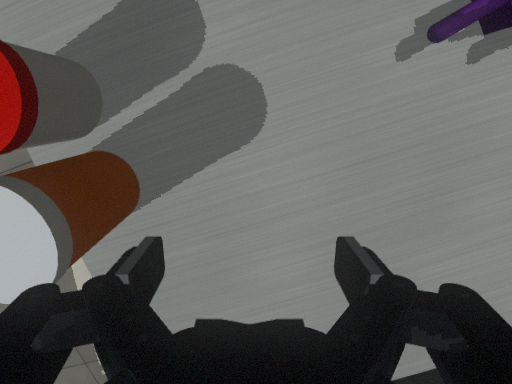

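The look-alikes are the white scoop at scene (228,136)/side (290,285), the blue one at scene (262,117)/side (240,320), and the purple one at scene (337,208)/side (163,220). The white one matches the description. Next I'll take close crops.

```bash
cat > h.py <<'E'
import numpy as np,cv2
def pts(c,uv,T=None):
    "pixels -> world via depth"
    T=c["T"] if T is None else T
    uv=np.asarray(uv,float).reshape(-1,2)
    K=np.array([[c["fx"],0,c["cx"]],[0,c["fy"],c["cy"]],[0,0,1.]])
    n=cv2.undistortPoints(uv.reshape(-1,1,2),K,np.asarray(c["D"],float)).reshape(-1,2)
    r=np.c_[n[:,0],-n[:,1],-np.ones(len(n))]
    d=np.asarray(c["depth"])[uv[:,1].round().astype(int),uv[:,0].round().astype(int)]
    P=(r*d[:,None])@T[:3,:3].T+T[:3,3]
    return P,r@T[:3,:3].T,T[:3,3]
def onplane(c,uv,z,T=None):
    P,r,o=pts(c,uv,T); return o+r*((z-o[2])/r[:,2])[:,None]
def tri(c1,uv1,c2,uv2):
    _,r1,o1=pts(c1,uv1);_,r2,o2=pts(c2,uv2);out=[]
    for a,b in zip(r1,r2):
        s=np.linalg.lstsq(np.c_[a,-b],o2-o1,rcond=None)[0]
        out.append(np.r_[(o1+s[0]*a+o2+s[1]*b)/2,np.linalg.norm(o1+s[0]*a-o2-s[1]*b)])
    return np.array(out)
def ld(n):
    return dict(np.load(n+".npz"))
E
python3 - <<'E'
from h import *
for n,(x0,y0,x1,y1) in {"scene":(195,115,315,275),"side":(195,145,325,315)}.items():
    im=ld(n+"0")["image"][y0:y1,x0:x1,::-1]
    s=600/max(im.shape[:2]); cv2.imwrite(f"pics/{n}_crop.png",cv2.resize(im,None,fx=s,fy=s,interpolation=cv2.INTER_CUBIC)); print(n,s)
c=ld("scene0"); im=c["image"]
# full depth points
vv,uu=np.mgrid[0:384,0:512]; P=pts(c,np.c_[uu.ravel(),vv.ravel()])[0].reshape(384,512,3)
hsv=cv2.cvtColor(im,cv2.COLOR_RGB2HSV)
print("counter z sample",P[250,310],P[160,300]); print("lid",P[210,240],P[195,230])
np.save("Pscene.npy",P)
E
```

```text
scene 3.75
side 3.5294117647058822
counter z sample [423.00879191 266.82079793  -5.86462016] [238.5031982  -72.81347639  -1.32013669]
lid [589.82128154  97.94859041 126.12866709] [589.74787945  30.51987533 124.37291928]
```

View pics/scene_crop.png

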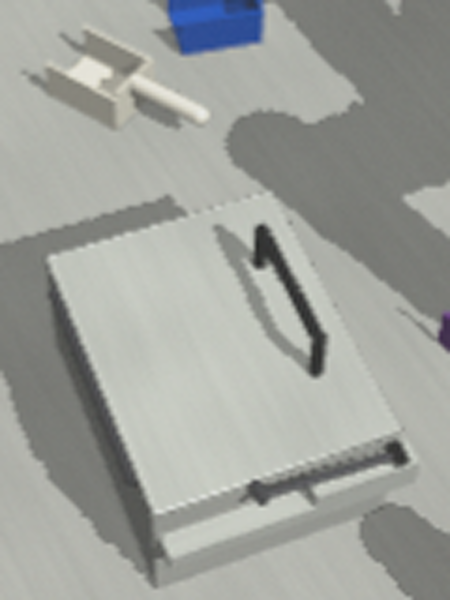

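View pics/side_crop.png

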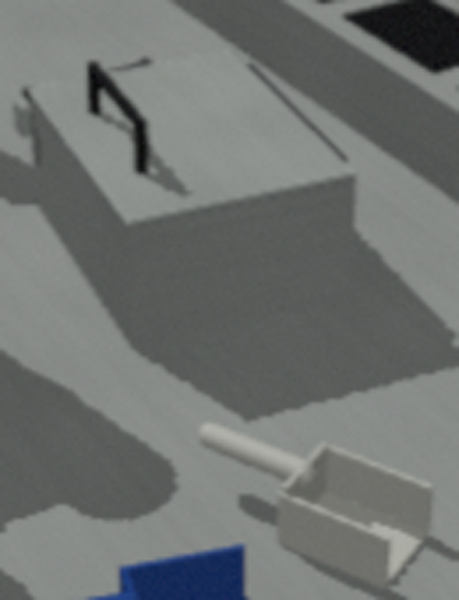

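Scene crop: the lid is shut, its handle bar ends are at (262,230) and (320,335), and the stay is on the +y side. The white scoop lies upright, with its handle tip at (205,118). Now I'll measure.

```bash
python3 - <<'E'
from h import *
np.set_printoptions(precision=1,suppress=True)
s=ld("scene0");d=ld("side0")
S=lambda a:np.array(a,float)/3.75+[195,115]
D=lambda a:np.array(a,float)/3.5294+[195,145]
# lid corners front-y, back-y, back+y, front+y
L=onplane(s,S([(265,193),(48,258),(155,515),(402,430)]),126); print("lid scene\n",L)
LD=onplane(d,D([(128,222),(355,178),(250,62),(25,90)]),126); print("lid side\n",LD)
def rot(L): 
    y=(L[2]-L[1]+L[3]-L[0]);x=(L[1]-L[0]+L[2]-L[3]); return np.degrees([np.arctan2(-y[0],y[1]),np.arctan2(x[1],x[0])]),np.linalg.norm(y)/2,np.linalg.norm(x)/2,L.mean(0)
print(rot(L),rot(LD))
B=tri(s,S([(262,230),(318,335)]),d,D([(140,125),(93,65)])); print("bar",B)
H=[(205,118),(137,88)];
print("scoop handle plane",onplane(s,S(H),42),onplane(d,D([(205,432),(300,470)]),42))
# colour mask of white scoop
for n,c,(x0,y0,x1,y1) in (("scene",s,(195,115,255,160)),("side",d,(245,255,325,310))):
    im=c["image"].astype(int); sat=(im[...,0]-im[...,2]); m=np.zeros(sat.shape,np.uint8); m[y0:y1,x0:x1]=((sat[y0:y1,x0:x1]>9))*255
    print(n,(m>0).sum()); ys,xs=np.nonzero(m); P=pts(c,np.c_[xs,ys])[0]; print(P.min(0),P.max(0))
    k=(P[:,2]>20)&(P[:,2]<80);print(k.sum())
    cv2.imwrite(f"pics/m_{n}.png",cv2.resize(m[y0:y1,x0:x1],None,fx=7,fy=7))
    np.save(f"P_{n}.npy",P)
E
```

```text
lid scene
 [[430.  -16.7 126. ]
 [632.5 -43.2 126. ]
 [668.8 222.6 126. ]
 [460.1 250.8 126. ]]
lid side
 [[428.5 -17.4 126. ]
 [630.9 -53.3 126. ]
 [674.  185.7 126. ]
 [459.5 244.4 126. ]]
(array([-7.1, -7.6]), np.float64(268.6721443388119), np.float64(207.41367414941536), array([547.8, 103.4, 126. ])) (array([ -8.4, -12.8]), np.float64(253.12067323317865), np.float64(213.7512575478826), array([548.2,  89.9, 126. ]))
bar [[476.2  50.1 172.7   3.2]
 [492.8 167.3 176.3   2.1]]
scoop handle plane [[ 393.5 -191.5   42. ]
 [ 434.2 -261.4   42. ]] [[ 396.  -196.3   42. ]
 [ 433.6 -270.7   42. ]]
scene 515
[ 386.2 -411.5   -7. ] [ 920.3  735.6 1175.3]
324
side 0Traceback (most recent call last):
  File "<stdin>", line 18, in <module>
  File "h.py", line 7, in pts
    n=cv2.undistortPoints(uv.reshape(-1,1,2),K,np.asarray(c["D"],float)).reshape(-1,2)
      ~~~~~~~~~~~~~~~~~~~^^^^^^^^^^^^^^^^^^^^^^^^^^^^^^^^^^^^^^^^^^^^^^^
cv2.error: OpenCV(4.12.0) /io/opencv/modules/calib3d/src/undistort.dispatch.cpp:347: error: (-215:Assertion failed) CV_IS_MAT(_src) && CV_IS_MAT(_dst) && (_src->rows == 1 || _src->cols == 1) && (_dst->rows == 1 || _dst->cols == 1) && _src->cols + _src->rows - 1 == _dst->rows + _dst->cols - 1 && (CV_MAT_TYPE(_src->type) == CV_32FC2 || CV_MAT_TYPE(_src->type) == CV_64FC2) && (CV_MAT_TYPE(_dst->type) == CV_32FC2 || CV_MAT_TYPE(_dst->type) == CV_64FC2) in function 'cvUndistortPointsInternal'
```

```bash
python3 - <<'E'
import cv2
a=cv2.imread("pics/m_scene.png");b=cv2.imread("pics/m_side.png");h=max(a.shape[0],b.shape[0])
import numpy as np
f=lambda i:cv2.copyMakeBorder(i,0,h-i.shape[0],0,10,0,value=(0,0,90))
o=np.hstack([f(a),f(b)]);cv2.imwrite("pics/m.png",cv2.resize(o,None,fx=.8,fy=.8) )
E
```

```text
[ WARN:0@0.011] global loadsave.cpp:275 findDecoder imread_('pics/m_side.png'): can't open/read file: check file path/integrity
Traceback (most recent call last):
AttributeError: 'NoneType' object has no attribute 'shape'
```

Bar measured at z≈174.5 (expected 175) and 118 mm long. The scene lid corners are 269×207 mm with yaw about -7.5°, which is consistent. I'll move above the lid for a wrist look and check IK for the planned poses.

```bash
cat >> h.py <<'E'
from scipy.spatial.transform import Rotation as R
PSI=-0.133; BIN=np.array([549.,101.5,0.])
GO=19.
def bx(psi=None): p=PSI if psi is None else psi; return np.array([np.cos(p),np.sin(p),0])
def by(psi=None): p=PSI if psi is None else psi; return np.array([-np.sin(p),np.cos(p),0])
Z=np.array([0,0,1.])
def quat(a,zd):
    a=a/np.linalg.norm(a); zd=zd-a*(a@zd); zd/=np.linalg.norm(zd)
    q=R.from_matrix(np.c_[a,np.cross(zd,a),zd]).as_quat(); return q[[3,0,1,2]]
def qR(q): return R.from_quat(np.asarray(q)[[1,2,3,0]]).as_matrix()
def bar(th):
    return BIN+bx()*(105-(170*np.cos(th)-52*np.sin(th)))+Z*(123+170*np.sin(th)+52*np.cos(th))
E
python3 - <<'E'
from h import *
from rig import arm
np.set_printoptions(precision=3,suppress=True)
print(arm.grasp_offset)
for sgn in (1,-1):
  q=quat(-Z,sgn*bx())
  for th in (0,.5,.95,1.2): print(sgn,th,bar(th),arm.ik(bar(th)-Z*19,q))
  a=bx()-Z
  print("place",arm.ik(BIN+bx()*52+by()*33+Z*72+a/2**.5*19,quat(a,sgn*(bx()+Z))))
  h=np.array([.87,.48,0]);a=h-Z
  print("pick",arm.ik(np.array([422,-244,42])+a/2**.5*19,quat(a,sgn*(h+Z))))
E
```

```text
18.700000000000003
1 0 [484.574 110.12  175.   ] [ 0.539  0.188 -0.173  0.    -1.21   2.469]
1 0.5 [529.911 104.054 250.137] [ 0.484  0.235  0.082  0.    -1.417  2.525]
1 0.95 [596.984  95.08  291.528] [ 0.416  0.36   0.358  0.    -1.569  2.592]
1 1.2 [640.054  89.318 300.289] [ 0.38   0.452  0.52   0.    -1.638  2.629]
place None
pick [-0.839  0.349 -0.33  -0.989 -0.965 -1.174]
-1 0 [484.574 110.12  175.   ] [ 0.539  0.188 -0.173  0.    -1.21  -0.672]
-1 0.5 [529.911 104.054 250.137] [ 0.484  0.235  0.082  0.    -1.417 -0.617]
-1 0.95 [596.984  95.08  291.528] [ 0.416  0.36   0.358  0.    -1.569 -0.549]
-1 1.2 [640.054  89.318 300.289] [ 0.38   0.452  0.52   0.    -1.638 -0.513]
place None
pick [-0.839  0.349 -0.33  -0.989 -0.965  1.968]
```

```bash
python3 - <<'E'
from h import *
from rig import arm
np.set_printoptions(precision=2,suppress=True)
h=np.array([.87,.48,0])
for e in np.radians([35,45,50,55,60,65,70,80]):
  a=bx()*np.cos(e)-Z*np.sin(e); zd=bx()*np.sin(e)+Z*np.cos(e)
  ap=h/np.linalg.norm(h)*np.cos(e)-Z*np.sin(e); zp=h*np.sin(e)+Z*np.cos(e)
  for yy in (33,-33):
   g=BIN+bx()*50+by()*yy+Z*74
   print(int(np.degrees(e)+.5),yy,[arm.ik(g+a*18.7-a*b+Z*u,quat(a,s*zd)) for s in (1,-1) for b,u in((0,0),(120,60))])
E
```

```text
35 33 [None, None, None, None]
35 -33 [None, None, None, None]
45 33 [None, array([ 0.62, -0.1 , -0.96,  1.43, -0.51,  1.15]), None, array([ 0.62, -0.1 , -0.96,  1.43, -0.51, -1.99])]
45 -33 [None, array([ 0.38, -0.18, -1.03,  1.56, -0.35,  1.2 ]), None, array([ 0.38, -0.18, -1.03,  1.56, -0.35, -1.94])]
50 33 [None, array([ 0.71, -0.08, -0.84,  1.08, -0.58,  1.43]), None, array([ 0.71, -0.08, -0.84,  1.08, -0.58, -1.71])]
50 -33 [None, array([ 0.56, -0.15, -0.9 ,  1.07, -0.49,  1.55]), None, array([ 0.56, -0.15, -0.9 ,  1.07, -0.49, -1.59])]
55 33 [None, array([ 0.74, -0.05, -0.7 ,  0.8 , -0.66,  1.69]), None, array([ 0.74, -0.05, -0.7 ,  0.8 , -0.66, -1.45])]
55 -33 [None, array([ 0.62, -0.12, -0.75,  0.76, -0.6 ,  1.83]), None, array([ 0.62, -0.12, -0.75,  0.76, -0.6 , -1.32])]
60 33 [array([ 0.37,  0.26, -0.82,  1.47, -0.24,  1.23]), array([ 0.72, -0.01, -0.55,  0.58, -0.76,  1.91]), array([ 0.37,  0.26, -0.82,  1.47, -0.24, -1.91]), array([ 0.72, -0.01, -0.55,  0.58, -0.76, -1.23])]
60 -33 [None, array([ 0.61, -0.07, -0.59,  0.54, -0.72,  2.05]), None, array([ 0.61, -0.07, -0.59
[... 593 characters left out ...]
0.53, -1.06]), array([ 0.64,  0.1 , -0.25,  0.29, -0.98, -0.91])]
70 -33 [array([ 0.46,  0.28, -0.54,  0.42, -0.49,  2.21]), array([ 0.53,  0.06, -0.29,  0.26, -0.96,  2.36]), array([ 0.46,  0.28, -0.54,  0.42, -0.49, -0.93]), array([ 0.53,  0.06, -0.29,  0.26, -0.96, -0.78])]
80 33 [array([ 0.52,  0.4 , -0.23,  0.15, -0.81,  2.39]), array([ 0.55,  0.24,  0.03,  0.12, -1.23,  2.43]), array([ 0.52,  0.4 , -0.23,  0.15, -0.81, -0.75]), array([ 0.55,  0.24,  0.03,  0.12, -1.23, -0.71])]
80 -33 [array([ 0.42,  0.36, -0.28,  0.13, -0.79,  2.51]), array([ 0.44,  0.2 , -0.02,  0.1 , -1.21,  2.54]), array([ 0.42,  0.36, -0.28,  0.13, -0.79, -0.64]), array([ 0.44,  0.2 , -0.02,  0.1 , -1.21, -0.6 ])]
```

```bash
python3 - <<'E'
from h import *
from rig import arm
np.set_printoptions(precision=2,suppress=True)
h=np.array([.87,.48,0]);h/=np.linalg.norm(h)
def ori(hd,e,phi,s):
  zd=hd*np.sin(e)+Z*np.cos(e); a=hd*np.cos(e)-Z*np.sin(e)
  a=R.from_rotvec(zd*phi).apply(a); return a,quat(a,s*zd)
for ed in (48,52,56,60):
 for pd in (-40,-30,-20,-10,0,10,20,30,40):
  e,phi=np.radians([ed,pd]); out=[]
  for s in (1,-1):
   a,q=ori(bx(),e,phi,s); g=BIN+bx()*46+by()*33+Z*74
   P=[g+a*18.7+d for d in(0*Z,-bx()*80+Z*90, -bx()*200+Z*200)]
   a2,q2=ori(h,e,phi,s); g2=np.array([422,-244,44.])
   P2=[g2+a2*18.7-a2*b for b in(0,100)]
   J=[arm.ik(p,q) for p in P]+[arm.ik(p,q2) for p in P2]
   out.append("".join("." if j is None else "X" for j in J)+" "+str(np.round([j[4] if j is not None else 9 for j in J],2)))
  print(ed,pd,out)
E
```

```text
48 -40 ['XXXXX [-1.13 -1.28 -1.6  -0.62 -0.37]', 'XXX.X [-1.13 -1.28 -1.6   9.   -0.37]']
48 -30 ['XXXXX [-0.94 -1.11 -1.48 -0.48 -0.45]', 'XXXXX [-0.94 -1.11 -1.48 -0.48 -0.45]']
48 -20 ['XXXXX [-0.75 -0.92 -1.35 -0.56 -0.7 ]', 'XXXXX [-0.75 -0.92 -1.35 -0.56 -0.7 ]']
48 -10 ['.XXXX [ 9.   -0.7  -1.21 -0.74 -0.93]', '.XXXX [ 9.   -0.7  -1.21 -0.74 -0.93]']
48 0 ['.XXXX [ 9.   -0.39 -1.03 -0.93 -1.13]', '.XXXX [ 9.   -0.39 -1.03 -0.93 -1.13]']
48 10 ['..XXX [ 9.    9.   -0.81 -1.12 -1.32]', '..XXX [ 9.    9.   -0.81 -1.12 -1.32]']
48 20 ['..XXX [ 9.    9.   -0.53 -1.31 -1.51]', '..XXX [ 9.    9.   -0.53 -1.31 -1.51]']
48 30 ['XXXXX [-0.39 -0.22 -0.29 -1.49 -1.69]', 'XXXXX [-0.39 -0.22 -0.29 -1.49 -1.69]']
48 40 ['XXXXX [-0.69 -0.66 -0.4  -1.67 -1.87]', 'XXXXX [-0.69 -0.66 -0.4  -1.67 -1.87]']
52 -40 ['XXXX. [-1.13 -1.29 -1.61 -0.5   9.  ]', 'XXX.. [-1.13 -1.29 -1.61  9.    9.  ]']
52 -30 ['XXXX. [-0.93 -1.12 -1.49 -0.33  9.  ]', 'XXXX. [-0.93 -1.12 -1.49 -0.33  9.  ]']
52 -20 ['XXXXX [-0.73 -0.93 -1.35 -0.46 -0.59]', 'XXXXX [-0.73 -0.93 -1.35 -0.46 -0.59]']
52 -10 ['XXXXX [-0.5  -0.7
[... 1415 characters left out ...]
. [-0.96 -1.15 -1.51  9.    9.  ]', 'XXX.. [-0.96 -1.15 -1.51  9.    9.  ]']
60 -20 ['XXXXX [-0.75 -0.97 -1.37 -0.24 -0.4 ]', 'XXXXX [-0.75 -0.97 -1.37 -0.24 -0.4 ]']
60 -10 ['XXXXX [-0.52 -0.77 -1.23 -0.55 -0.76]', 'XXXXX [-0.52 -0.77 -1.23 -0.55 -0.76]']
60 0 ['XXXXX [-0.24 -0.56 -1.07 -0.81 -1.02]', 'XXXXX [-0.24 -0.56 -1.07 -0.81 -1.02]']
60 10 ['.XXXX [ 9.   -0.36 -0.89 -1.04 -1.25]', '.XXXX [ 9.   -0.36 -0.89 -1.04 -1.25]']
60 20 ['XXXXX [-0.18 -0.3  -0.72 -1.25 -1.46]', 'XXXXX [-0.18 -0.3  -0.72 -1.25 -1.46]']
60 30 ['X.XXX [-0.47  9.   -0.61 -1.45 -1.66]', 'XXXXX [-0.47 -0.49 -0.61 -1.45 -1.66]']
60 40 ['XX.XX [-0.72 -0.75  9.   -1.64 -1.86]', 'XXXXX [-0.72 -0.75 -0.77 -1.64 -1.86]']
```

A tilt of e≈52° with a lean of about -15° is reachable at both ends. Now moving to view the lid.

```bash
python3 - <<'E'
from h import *
from rig import arm,vision
np.set_printoptions(precision=2,suppress=True)
q=quat(-Z,-bx())
s=arm.observe()
arm.move_straight(s["tool_pos"]+[0,0,100],v=250)
arm.goto(bar(0)+Z*140-bx()*0,q)
o=arm.observe(); c=vision.camera("wrist")
T=np.eye(4);T[:3,:3]=qR(o["tcp_rot"]);T[:3,3]=o["tool_pos"];T=T@c["hand_eye"]
c["T"]=T; np.savez("w1.npz",**c); cv2.imwrite("pics/w1.png",c["image"][:,:,::-1]); print(o["time"],o["tool_pos"],o["ft_force"],T)
E
```

```text
2.5833 [484.49 110.86 314.87] [-1.23  0.29 -0.07] [[ -0.99  -0.13  -0.03 476.69]
 [  0.13  -0.96  -0.27  44.69]
 [  0.    -0.27   0.96 457.26]
 [  0.     0.     0.     1.  ]]
```

View pics/w1.png

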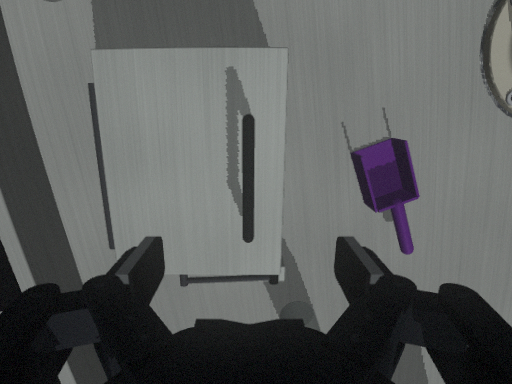

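```bash
python3 - <<'E'
from h import *
np.set_printoptions(precision=1,suppress=True)
c=ld("w1"); im=c["image"].astype(int)
g=im.mean(2)
m=np.zeros(g.shape,np.uint8); m[105:250,236:262]=(g[105:250,236:262]<60)*255
ys,xs=np.nonzero(m); print(len(xs),xs.min(),xs.max(),ys.min(),ys.max())
(cx,cy),(w,h),a=cv2.minAreaRect(np.c_[xs,ys].astype(np.float32)); print(cx,cy,w,h,a)
pc=np.c_[xs,ys]
top=[xs[ys<ys.min()+12].mean(),ys.min()];bot=[xs[ys>ys.max()-12].mean(),ys.max()]
B=onplane(c,[top,bot,[cx,cy]],175); print(B,np.linalg.norm(B[0]-B[1])); v=B[1]-B[0]; print("yaw",np.arctan2(-v[0],v[1]))
print("depth bar",pts(c,[[cx,cy]])[0], "lid",pts(c,[[180,150],[180,240]])[0])
print("lid corners",onplane(c,[(93,48),(287.5,47.5),(281.5,274)],126))
print("bin origin est", (B[0]+B[1])/2+65*bx())
E
```

```text
1347 243 253 114 241
248.0 177.5 127.0 10.0 90.0
[[477.6  46.8 175. ]
 [495.4 176.5 175. ]
 [485.8 107.9 175. ]] 130.95559037045263
yaw -0.13674920469980317
depth bar [[485.6 106.6 180.8]] lid [[559.8  76.1 128.8]
 [581.4 185.6 129.4]]
lid corners [[633.5 -44.9 126. ]
 [427.1 -15.6 126. ]
 [461.2 251.8 126. ]]
bin origin est [550.9 103.  175. ]
```

```bash
sed -i 's/^PSI=.*/PSI=-0.136; BIN=np.array([550.,103.2,0.])/; s/^GO=.*/GO=18.7/' h.py; python3 - <<'E'
from h import *
from rig import arm,vision,command_gripper
np.set_printoptions(precision=1,suppress=True)
q=quat(-Z,-bx())
command_gripper(50,25)
arm.goto(bar(0)+Z*30,q)
print(arm.move_straight(bar(0)-Z*GO,v=80,until_force=8))
o=arm.observe();print(o["time"],o["tool_pos"],bar(0)-Z*GO,o["ft_force"])
print(command_gripper(0,25)); 
o=arm.observe();print(o["time"],o["tool_pos"],o["width"],o["ft_force"],o["torque"])
E
```

```text
False
4.35 [486.1 112.2 157.1] [485.6 112.  156.3] [-1.1 -0.3 -0.2]
False
4.775 [485.9 112.1 156.8] 11.038486079306407 [0.1 0.4 2.2] [ 0.1  0.2 -0. ]
```

Gripped at about 11 mm with low side force. Starting the arc.

```bash
python3 - <<'E'
from h import *
from rig import arm,vision,command_gripper
np.set_printoptions(precision=1,suppress=True)
q=quat(-Z,-bx())
for th in (.12,.26,.40,.54):
    arm.move_straight(bar(th)-Z*GO,q,v=90); o=arm.observe()
    print(th,round(o["time"],2),o["tool_pos"],bar(th)-Z*GO,o["ft_force"],o["width"])
    if np.linalg.norm(o["ft_force"])>35: break
c=vision.camera("side"); cv2.imwrite("pics/s2.png",c["image"][:,:,::-1])
E
```

```text
0.12 5.16 [492.4 111.2 175.4] [493.  111.  176.3] [ 0.3  1.1 -3.5] 11.030994005111257
0.26 5.58 [503.4 109.7 197.8] [504.5 109.4 198.3] [-4.7  2.8 -1.2] 11.176364747174558
0.4 6.01 [517.2 107.8 218.5] [519.  107.4 218.4] [-9.4  4.8  4.2] 11.142895580385657
0.54 6.43 [534.1 105.5 237.5] [536.1 105.1 236.3] [-14.    4.3   9.4] 11.160206573475277
```

View pics/s2.png

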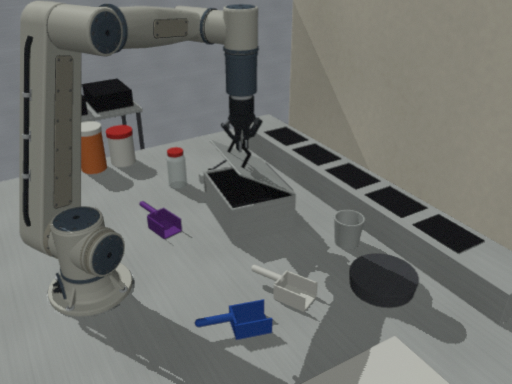

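The lid is coming up at (245,165). The radial force is growing (17 N), so I'll correct the arc outward by about 3 mm and continue.

```bash
python3 - <<'E'
from h import *
from rig import arm,vision,command_gripper
np.set_printoptions(precision=1,suppress=True)
q=quat(-Z,-bx())
off=-2*bx()+3*Z
for th in (.66,.78,.9,1.02,1.1,1.17):
    arm.move_straight(bar(th)-Z*GO+off,q,v=90); o=arm.observe()
    print(th,round(o["time"],2),o["tool_pos"],bar(th)-Z*GO+off,o["ft_force"],o["width"])
    if np.linalg.norm(o["ft_force"])>45: break
c=vision.camera("scene"); cv2.imwrite("pics/c3.png",cv2.resize(c["image"][120:300,170:340,::-1],None,fx=3.3,fy=3.3))
E
```

```text
0.66 6.88 [550.2 103.3 251.9] [550.6 103.1 252.6] [-1.3  2.5 -3.8] 11.100076946295909
0.78 7.26 [568.2 100.8 264.1] [568.5 100.7 263.8] [-4.1  2.5  2.1] 10.480073728891977
0.9 7.64 [587.7  98.1 274. ] [587.7  98.  272.8] [-4.4  3.   4.9] 10.77209908698303
1.02 8.03 [608.2  95.3 281.2] [607.8  95.3 279.4] [-4.3  3.1  5.4] 11.40661347611821
1.1 8.33 [622.   93.3 284.5] [621.6  93.4 282.4] [-4.1  2.4  6.4] 10.673898561009036
1.17 8.62 [634.6  91.5 286.2] [633.8  91.7 284.1] [-1.8  2.3  6.5] 10.88888491659399
```

View pics/c3.png

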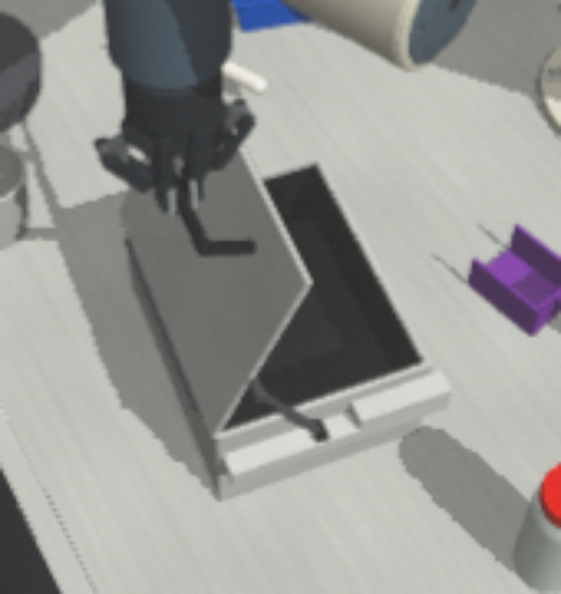

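The stay foot (320,430) has dropped behind the step at (352,412). Lowering gently now.

```bash
python3 - <<'E'
from h import *
from rig import arm,vision,command_gripper
np.set_printoptions(precision=1,suppress=True)
q=quat(-Z,-bx())
off=-1.5*bx()+4*Z
for th,v in ((1.08,60),(1.01,60),(.98,25),(.965,20),(.95,15),(.94,15),(.93,15)):
    hit=arm.move_straight(bar(th)-Z*GO+off,q,v=v,until_force=8 if th<1 else None); o=arm.observe()
    print(th,hit,round(o["time"],2),o["tool_pos"],o["ft_force"],o["width"])
    if hit: break
c=vision.camera("scene"); cv2.imwrite("pics/c4.png",cv2.resize(c["image"][120:300,170:340,::-1],None,fx=3.3,fy=3.3))
E
```

```text
1.08 False 9.08 [618.7  93.7 283.7] [-1.6  2.6  4.1] 10.806625502229931
1.01 False 9.44 [606.7  95.4 280.4] [-2.7  1.8  4.5] 10.77710902302006
0.98 False 9.81 [601.7  96.  278.8] [-2.5  1.4  6.4] 10.861333446928931
0.965 False 10.09 [599.   96.4 277.8] [-2.   0.5  4.5] 10.799827267677651
0.95 False 10.42 [597.1  96.7 277.1] [0.6 0.3 4.3] 10.860175554574752
0.94 False 10.68 [596.2  96.8 276.8] [4.8 0.7 3.9] 10.706283606528773
0.93 False 10.95 [595.6  96.9 276.7] [ 8.4 -1.1  5. ] 10.587588410921379
```

View pics/c4.png

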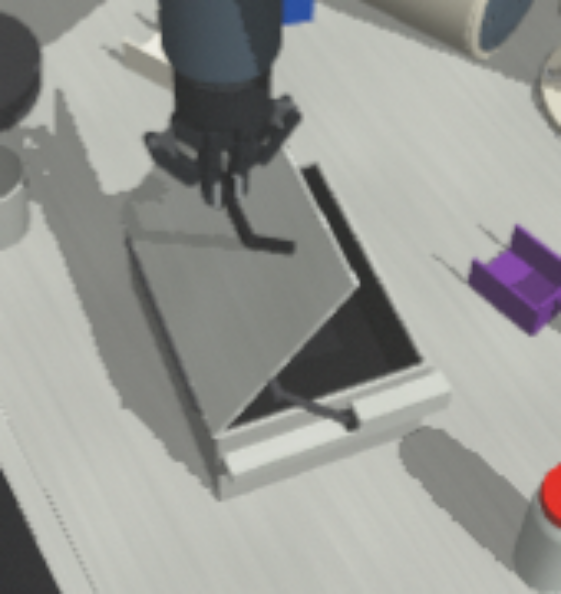

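The foot now bears on the step at (352,418), and the horizontal reaction rose to 8 N: the stay holds. Releasing and retracting upward.

```bash
python3 - <<'E'
from h import *
from rig import arm,vision,command_gripper
np.set_printoptions(precision=1,suppress=True)
command_gripper(30,25)
o=arm.observe();print(o["time"],o["tool_pos"],o["ft_force"],o["width"])
arm.move_straight(o["tool_pos"]+[4,0,60],v=100)
o=arm.observe();print(o["time"],o["tool_pos"],o["ft_force"],o["width"])
arm.move_straight(o["tool_pos"]+[0,0,50],v=200)
# view over scoop: tool down, jaws perpendicular to handle
yaw=np.arctan2(.87,-.48); hd=np.array([np.sin(yaw),-np.cos(yaw),0])
g=np.array([422,-244,42.])
for s in (1,-1): print(arm.ik(g+Z*180,quat(-Z,s*hd)))
c=vision.camera("scene"); np.savez("scene5.npz",**c);cv2.imwrite("pics/c5.png",cv2.resize(c["image"][110:300,170:340,::-1],None,fx=3.1,fy=3.1))
E
```

```text
11.325 [592.3  97.3 274.4] [-0.4 -0.1 -0.4] 30.20231120551554
12.0667 [596.1  97.4 333.6] [ 0.8  0.1 -0.3] 29.865180954198948
[-0.2  0.1 -0.1  0.  -1.4 -2.4]
[-0.2  0.1 -0.1  0.  -1.4  0.7]
```

View pics/c5.png

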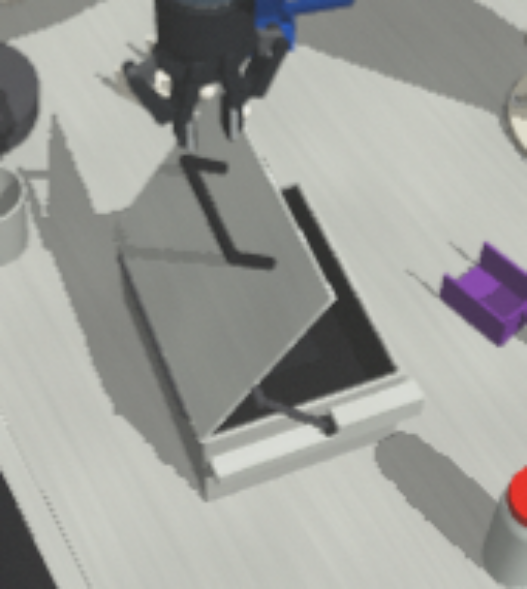

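```bash
python3 - <<'E'
from h import *
from rig import arm,vision,command_gripper
np.set_printoptions(precision=3,suppress=True)
yaw=np.arctan2(.87,-.48); hd=np.array([np.sin(yaw),-np.cos(yaw),0])
o=arm.observe()
q=quat(-Z,-hd)
arm.goto(np.array([460,-200,383]),q)
arm.goto(np.array([430,-244,270]),q)
arm.wait(.1)
o=arm.observe(); c=vision.camera("wrist")
T=np.eye(4);T[:3,:3]=qR(o["tcp_rot"]);T[:3,3]=o["tool_pos"];T=T@c["hand_eye"]
c["T"]=T; np.savez("w2.npz",**c); cv2.imwrite("pics/w2.png",c["image"][:,:,::-1]); print(o["time"],o["tool_pos"],o["qpos"])
E
```

```text
14.425 [ 431.799 -243.91   272.255] [-0.197  0.135  0.06   0.001 -1.492  0.702]
```

View pics/w2.png

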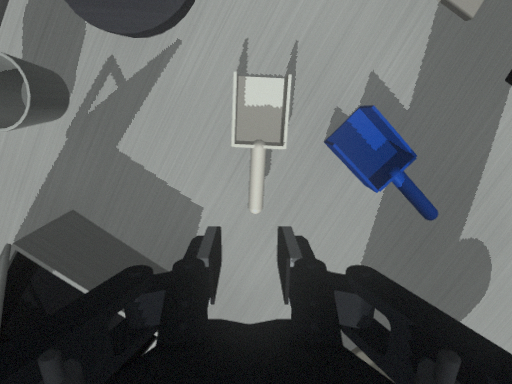

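The wrist view shows the white scoop with its handle running from (258,147) to its tip at (255,213), next to the blue look-alike at (385,160). Localizing it now.

```bash
python3 - <<'E'
from h import *
np.set_printoptions(precision=2,suppress=True)
c=ld("w2"); im=c["image"].astype(np.uint8); hsv=cv2.cvtColor(im,cv2.COLOR_RGB2HSV); g=im.astype(int).mean(2)
m=np.zeros(g.shape,np.uint8); m[152:225,235:280]=(g[152:225,235:280]>175)*255
print([g[180,x] for x in range(240,276,2)])
ys,xs=np.nonzero(m); print(len(xs),xs.min(),xs.max(),ys.min(),ys.max())
mid=[]; 
for y in range(156,208,4):
    k=xs[ys==y]; mid.append([(k.min()+k.max())/2,y,len(k)])
print(np.array(mid)[::3])
mid=np.array(mid)[:,:2]
H=onplane(c,mid,42); 
vx,vy,x0,y0=cv2.fitLine(H[:,:2].astype(np.float32),cv2.DIST_L2,0,.01,.01).ravel()
d=np.array([vx,vy]); d*=np.sign(d@[-.48,.87]); print("dir",d,"yaw",np.arctan2(d[1],d[0]),"pt",x0,y0)
tip=onplane(c,[[255.5,ys.max()+.5]],42)[0]; print("tip",tip)
C=onplane(c,[(234.5,72),(291.5,74),(288,149),(232.5,147.5)],50); print("bowl rim",C, np.linalg.norm(C-np.roll(C,-1,0),axis=1), C.mean(0))
t=tip[:2]; p=np.array([x0,y0]); t=p+d*((t-p)@d)
print("grip from tip",t-57*d,"origin tip",t-135*d,"from bowl",C.mean(0)[:2]+78*d)
print("depth handle",pts(c,[[257,170],[256,195]])[0],"floor",pts(c,[[200,120],[262,110]])[0])
E
```

```text
[np.float64(150.66666666666666), np.float64(152.0), np.float64(154.0), np.float64(151.33333333333334), np.float64(150.33333333333334), np.float64(139.0), np.float64(174.0), np.float64(188.0), np.float64(197.33333333333334), np.float64(193.66666666666666), np.float64(182.0), np.float64(159.33333333333334), np.float64(138.0), np.float64(152.33333333333334), np.float64(152.0), np.float64(152.33333333333334), np.float64(152.0), np.float64(150.0)]
525 251 262 152 213
[[258.  156.    9. ]
 [257.  168.    9. ]
 [256.5 180.    8. ]
 [256.  192.    9. ]
 [255.  204.    9. ]]
dir [-0.44  0.9 ] yaw 2.0292025 pt 415.08643 -230.33585
tip [ 393.32 -189.     42.  ]
bowl rim [[ 503.35 -334.31   50.  ]
 [ 443.03 -365.18   50.  ]
 [ 401.05 -286.39   50.  ]
 [ 463.18 -254.17   50.  ]] [67.76 89.28 69.98 89.64] [ 452.65 -310.02   50.  ]
grip from tip [ 419.65 -239.57] origin tip [ 454.16 -309.52] from bowl [ 418.13 -240.07]
depth handle [[ 422.18 -244.1    50.88]
 [ 407.16 -214.64   51.79]] floor [[ 520.97 -259.62    0.08]
 [ 451.68 -313.19    3.11]]
```

Scoop origin is (454,-310) from the tip and (453,-310) from the rim, so they agree. Rim measures 70×89.5 and the handle top is at z≈51. Picking with the tilted tool.

```bash
cat >> h.py <<'E'
E_T,PHI=np.radians([52,-15])
def ori(hd,s=-1,e=E_T,phi=PHI):
  zd=hd*np.sin(e)+Z*np.cos(e); a=hd*np.cos(e)-Z*np.sin(e)
  a=R.from_rotvec(zd*phi).apply(a); return a,quat(a,s*zd)
E
python3 - <<'E'
from h import *
from rig import arm,vision,command_gripper
np.set_printoptions(precision=2,suppress=True)
yaw=2.037; hd=np.array([np.sin(yaw),-np.cos(yaw),0])
G=np.array([419,-240,42.]); a,q=ori(hd)
off=16.
print("ik",arm.ik(G+a*off-a*110,q),arm.ik(G+a*off,q))
command_gripper(36,60)
arm.goto(G+a*off-a*110+Z*40,q)
arm.move_straight(G+a*off-a*75,v=150)
c=vision.camera("side"); cv2.imwrite("pics/s6.png",cv2.resize(c["image"][180:360,180:360,::-1],None,fx=3.3,fy=3.3))
o=arm.observe(); print(o["time"],o["tool_pos"],o["qpos"],o["ft_force"])
np.save("a.npy",a)
E
```

```text
ik [-0.72 -0.09 -0.56 -0.77 -0.71  1.6 ] [-0.65  0.16 -0.53 -1.   -0.52  1.83]
16.125 [ 381.62 -242.51   87.82] [-0.69 -0.01 -0.56 -0.83 -0.64  1.65] [-0.25  0.46  0.33]
```

View pics/s6.png

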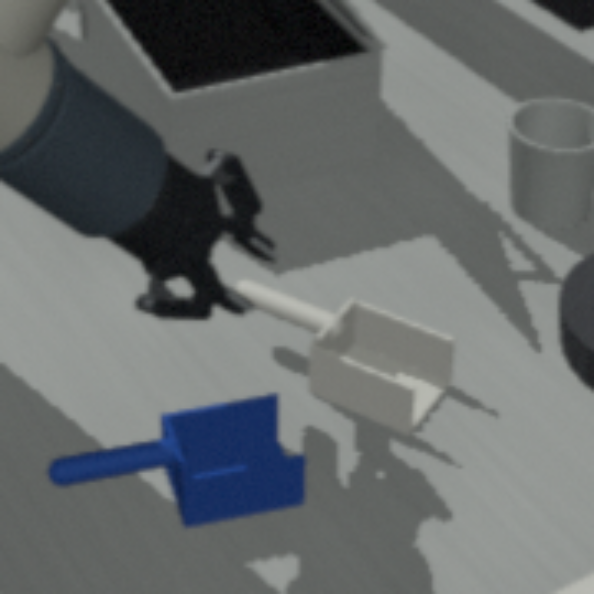

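The jaws straddle the handle line, with the blue scoop well clear. Closing in.

```bash
python3 - <<'E'
from h import *
from rig import arm,vision,command_gripper
np.set_printoptions(precision=2,suppress=True)
yaw=2.037; hd=np.array([np.sin(yaw),-np.cos(yaw),0])
G=np.array([419,-240,42.]); a,q=ori(hd); off=16.
hit=arm.move_straight(G+a*off,v=90,until_force=6)
o=arm.observe(); print(hit,o["time"],o["tool_pos"]-a*off,o["ft_force"])
if not hit:
    command_gripper(0,60); o=arm.observe(); print(o["time"],o["width"],o["ft_force"])
    p=o["tool_pos"]; np.save("pg.npy",p)
    arm.move_straight(p+Z*15,v=50); o=arm.observe(); print(o["width"],o["ft_force"],o["torque"])
c=vision.camera("side"); cv2.imwrite("pics/s7.png",cv2.resize(c["image"][180:360,180:360,::-1],None,fx=3.3,fy=3.3))
E
```

```text
False 17.1083 [ 418.94 -240.13   42.31] [-0.27 -1.02 -0.45]
17.4 18.156437800132853 [-0.86  0.43  0.82]
18.303985531635742 [-0.07 -0.26 -1.06] [-0.03  2.27  0.02]
```

View pics/s7.png

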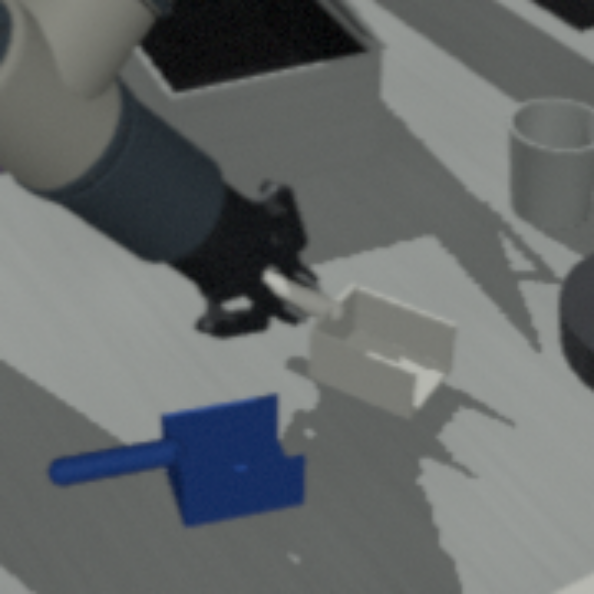

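Scoop lifted level (width 18.3). Transferring to the pre-place pose in front of the lid opening.

```bash
python3 - <<'E'
from h import *
from rig import arm,vision,command_gripper
np.set_printoptions(precision=2,suppress=True)
a,q=ori(bx()); off=16.
def P(x,z,y=33): return BIN+bx()*x+by()*y+Z*z+a*off
X=46
pre=P(X-.669*230,74+.743*230); 
o=arm.observe(); p=o["tool_pos"]
print(arm.ik(p+Z*170,o["tcp_rot"]),arm.ik(pre,q),arm.ik(P(X,78),q),arm.ik(P(X-67,78+74),q))
arm.move_straight(p+Z*175,v=180)
o=arm.observe(); print(o["time"],o["tool_pos"],o["qpos"],pre)
arm.goto(pre,q); o=arm.observe(); print(o["time"],o["tool_pos"],o["qpos"],o["width"],o["ft_force"])
print(arm.ik(P(X,78),q),arm.ik(P(X-67,78+74),q))
for n in("scene","side"):
    c=vision.camera(n); cv2.imwrite(f"pics/{n}8.png",cv2.resize((c["image"][110:300,170:360] if n=="scene" else c["image"][60:250,140:330])[:,:,::-1],None,fx=3.1,fy=3.1))
E
```

```text
[-0.48 -0.16 -0.41 -0.5  -0.75  1.12] [ 1.1  -0.06 -0.72  0.8  -1.13 -1.77] [ 0.58  0.33 -0.81  1.46 -0.63 -2.12] [ 0.81  0.15 -0.81  1.09 -0.79 -1.91]
19.025 [ 428.57 -238.79  218.2 ] [-0.47 -0.16 -0.4  -0.5  -0.76  1.11] [456.47 145.13 232.71]
21.4667 [456.48 144.74 232.55] [ 1.1  -0.06 -0.72  0.8  -1.13 -1.77] 17.79503812022056 [-0.16  0.2  -1.21]
[ 0.58  0.33 -0.81  1.46 -0.63 -2.12] [ 0.81  0.15 -0.81  1.09 -0.79 -1.91]
```

View pics/scene8.png

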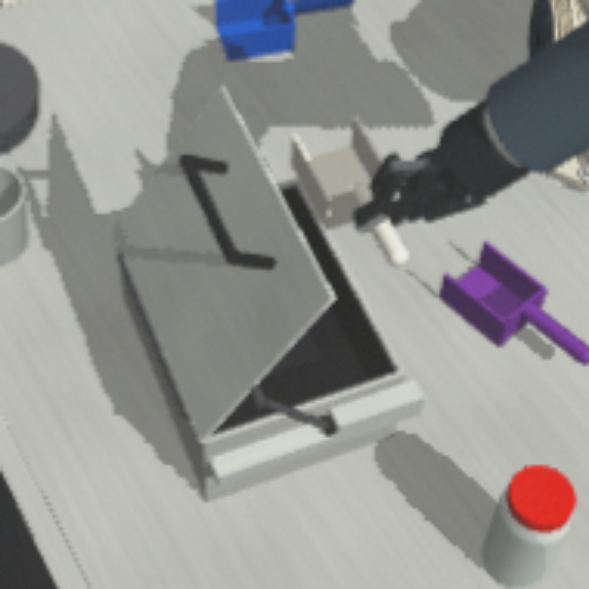

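View pics/side8.png

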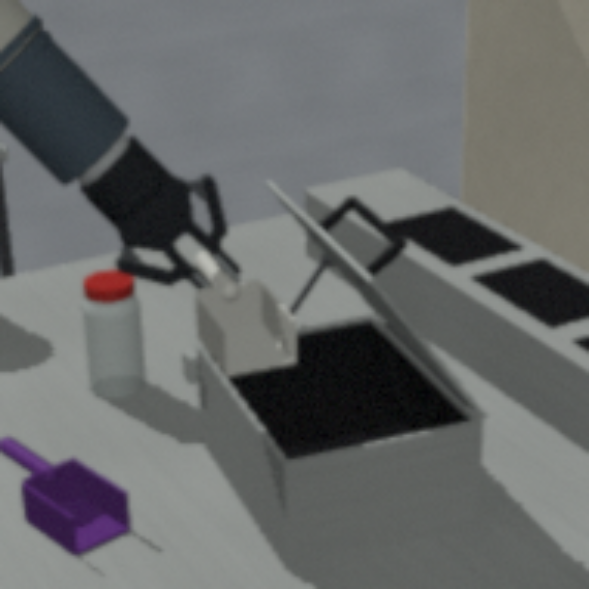

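The scoop is held level and parallel to the bin, at scene (340,180), in front of the raised lid. Inserting it under the lid now.

```bash
python3 - <<'E'
from h import *
from rig import arm,vision,command_gripper
np.set_printoptions(precision=2,suppress=True)
a,q=ori(bx()); off=16.
def P(x,z,y=33): return BIN+bx()*x+by()*y+Z*z+a*off
X=46
for d,v in ((120,120),(50,100)):
    hit=arm.move_straight(P(X-.669*d,80+.743*d),q,v=v,until_force=8); o=arm.observe(); print(d,hit,o["time"],o["tool_pos"],o["ft_force"],o["width"])
    if hit: break
for n in("scene","side"):
    c=vision.camera(n); cv2.imwrite(f"pics/{n}9.png",cv2.resize((c["image"][110:300,170:360] if n=="scene" else c["image"][60:250,140:330])[:,:,::-1],None,fx=3.1,fy=3.1))
E
```

```text
120 False 22.6 [529.38 135.32 157.44] [ 0.14  0.01 -0.95] 17.986571499786706
50 False 23.45 [575.77 129.02 105.41] [ 0.81  0.42 -0.45] 18.23736880028691
```

View pics/side9.png

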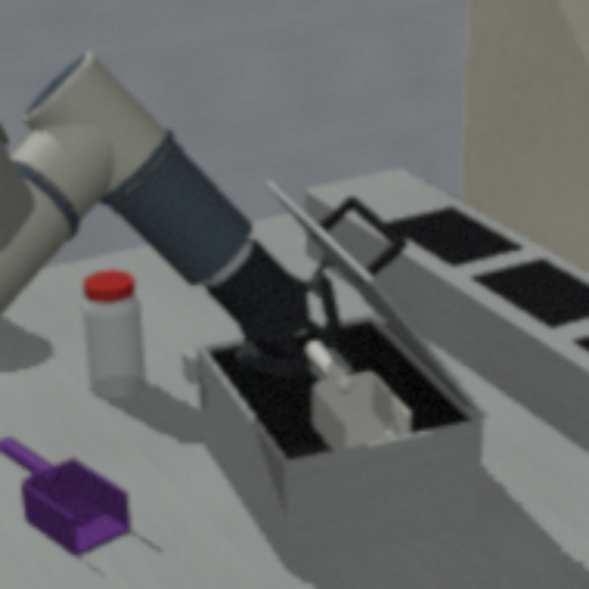

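View pics/scene9.png

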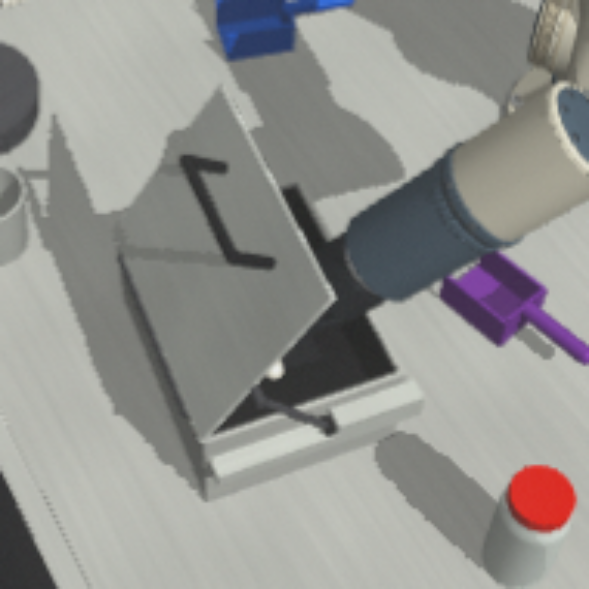

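No contact, and there is good room to the lid and the front wall. Finishing the insertion and lowering to contact.

```bash
python3 - <<'E'
from h import *
from rig import arm,vision,command_gripper
np.set_printoptions(precision=2,suppress=True)
a,q=ori(bx()); off=16.
def P(x,z,y=33): return BIN+bx()*x+by()*y+Z*z+a*off
X=48
hit=arm.move_straight(P(X,80),q,v=70,until_force=8); o=arm.observe(); print(hit,o["time"],o["tool_pos"],o["ft_force"],o["width"],"lowest bottom z",o["tool_pos"][2]-a[2]*off-42.3)
if not hit:
    hit=arm.move_straight(P(X,68),q,v=15,until_force=3); o=arm.observe(); print(hit,o["time"],o["tool_pos"],o["ft_force"],o["torque"],"bottom z",o["tool_pos"][2]-a[2]*off-42.3)
c=vision.camera("side"); np.savez("side10.npz",**c); cv2.imwrite("pics/side10.png",cv2.resize(c["image"][120:230,190:310,::-1],None,fx=5,fy=5))
E
```

```text
False 24.4333 [610.85 124.05  68.06] [ 0.06 -0.24 -1.77] 18.242572226473747 lowest bottom z 37.93860085975868
True 25.0 [611.06 124.33  60.03] [-0.25  1.02  2.96] [0.73 1.29 0.  ] bottom z 29.90631034767607
```

View pics/side10.png

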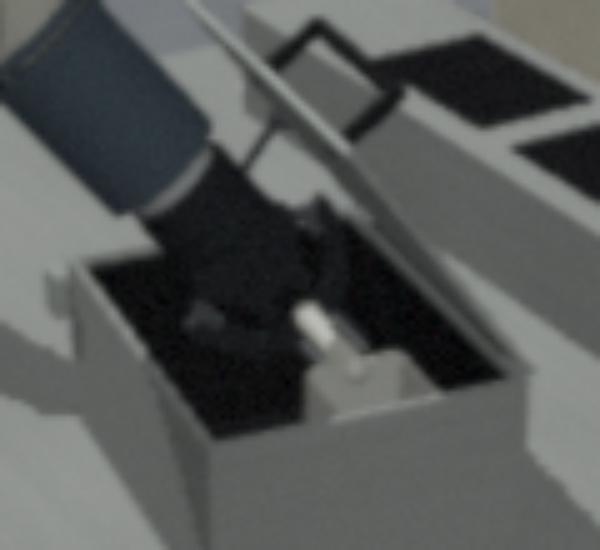

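Contact came at bottom z = 29.9 mm (floor is 30). Releasing and backing off along the tool axis.

```bash
python3 - <<'E'
from h import *
from rig import arm,vision,command_gripper
np.set_printoptions(precision=2,suppress=True)
a,q=ori(bx())
command_gripper(32,40); o=arm.observe(); print(o["time"],o["tool_pos"],o["ft_force"],o["width"])
p=o["tool_pos"]
hit=arm.move_straight(p-a*55,q,v=50,until_force=6); o=arm.observe(); print(hit,o["time"],o["ft_force"])
c=vision.camera("side"); cv2.imwrite("pics/side11.png",cv2.resize(c["image"][120:230,190:310,::-1],None,fx=5,fy=5))
E
```

```text
25.3417 [610.11 123.88  58.86] [ 0.21  0.29 -0.19] 31.88365401437139
False 26.5917 [0.07 0.94 0.13]
```

View pics/side11.png

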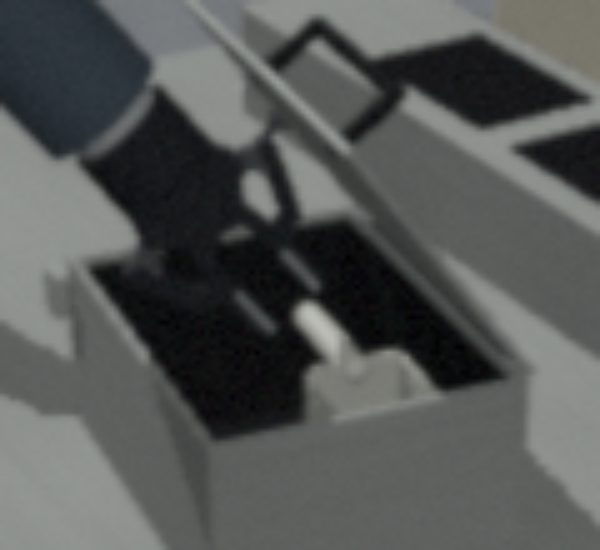

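The fingers are off the handle and the scoop is sitting still. Withdrawing fully and checking with all three views.

```bash
python3 - <<'E'
from h import *
from rig import arm,vision,command_gripper
np.set_printoptions(precision=2,suppress=True)
p=arm.observe()["tool_pos"]
hit=arm.move_straight(p+(-.669*bx()+.743*Z)*150,v=120,until_force=8); o=arm.observe(); print(hit,o["time"],o["tool_pos"])
if not hit:
    arm.move_straight(o["tool_pos"]-bx()*90+Z*60,v=150)
o=arm.observe(); c=vision.camera("wrist")
T=np.eye(4);T[:3,:3]=qR(o["tcp_rot"]);T[:3,3]=o["tool_pos"];T=T@c["hand_eye"]; c["T"]=T
np.savez("w12.npz",**c); cv2.imwrite("pics/w12.png",c["image"][:,:,::-1]); print(o["time"])
for n in("scene","side"):
    c=vision.camera(n); np.savez(n+"12.npz",**c); cv2.imwrite(f"pics/{n}12.png",c["image"][:,:,::-1])
a=cv2.imread("pics/scene12.png")[110:300,170:360];b=cv2.imread("pics/side12.png")[110:250,170:310]
cv2.imwrite("pics/fin.png",np.hstack([cv2.resize(a,(400,400)),cv2.resize(b,(400,400))]))
E
```

```text
False 28.0417 [480.2  155.37 211.34]
28.9083
```

View pics/w12.png

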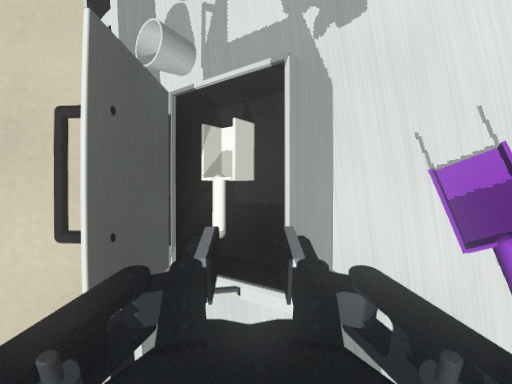

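View pics/fin.png

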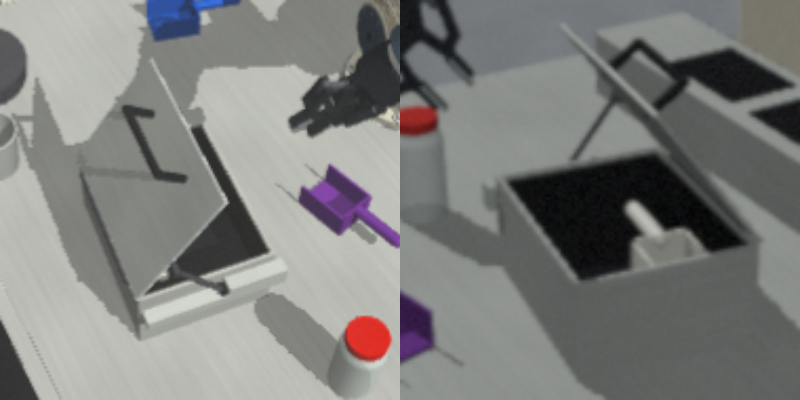

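```bash
python3 - <<'E'
from h import *
np.set_printoptions(precision=1,suppress=True)
c=ld("w12")
def b(p): d=p-BIN; return np.c_[d@bx(),d@by(),p[:,2]]
print("handle",b(onplane(c,[(220,182),(218.5,236)],72))); print("rim near corners, far",b(onplane(c,[(202,181),(252,180),(202,125),(252,120)],80)))
print("depth handle",b(pts(c,[(219,190),(219,225)])[0]), "rim",b(pts(c,[(244,179),(250,140)])[0]))
s=ld("scene12"); s0=ld("scene0")
d=np.abs(s["image"].astype(int)-s0["image"]).max(2)
for n,(u,v) in dict(pans=(158,142),tub=(165,180),shaker=(343,272),blue=(253,118),purple=(330,205)).items(): print(n,d[v-5:v+6,u-5:u+6].mean())
# stay foot
E
```

```text
handle [[45.5  3.6 72. ]
 [48.8 86.7 72. ]]
rim near corners, far [[ 76.9   1.7  80. ]
 [-22.1   2.1  80. ]
 [ 77.  -86.6  80. ]
 [-22.1 -79.8  80. ]]
depth handle [[42.1 15.8 77.7]
 [43.1 68.8 76.8]] rim [[ 14.6  -0.8  51.9]
 [ 14.3 -62.   37.4]]
pans 5.776859504132231
tub 8.37190082644628
shaker 8.239669421487603
blue 27.694214876033058
purple 17.537190082644628
```

```bash
python3 - <<'E'
from h import *
for n in("scene0","scene12"):
    im=cv2.cvtColor(ld(n)["image"],cv2.COLOR_RGB2HSV)
    for nm,lo,hi in(("blue",(110,120,60),(125,255,255)),("purple",(130,80,40),(150,255,255)),("red",(0,180,100),(4,255,255))):
        m=cv2.inRange(im,lo,hi); ys,xs=np.nonzero(m[:300] if nm=="red" else m); print(n,nm,len(xs),xs.min(),xs.max(),ys.min(),ys.max())
E
python3 - <<'E'
from rig import arm,close_job
arm.wait(.5); print(arm.observe()["time"]); close_job()
E
```

```text
scene0 blue 523 240 283 107 128
scene0 purple 715 312 361 188 226
scene0 red 326 334 354 260 280
scene12 blue 517 240 283 107 128
scene12 purple 722 312 361 188 226
scene12 red 323 334 354 261 280
29.5583
the job is handed in; nothing more can be done
```

The job is handed in at about 29.6 s of the 64 s allowed. The lid is held half open by its stay and the white scoop is in the bin.

- **Lid:** I raised it by the handle to about 1.17, past the catch, then lowered it gently until the stay's foot rested on the step. The force at the handle rose to about 8 N there, so I let go. It stayed half open in every later picture.
- **Scoop:** I slid it in under the lid and set it down with light contact at a bottom height of 29.9 mm, against a floor at 30 mm. The last pictures show it upright and lengthwise along the back wall, within about 2°. It sits about 17 mm off the back wall, because I left room for the fingers.
- **Other things:** The blue and purple scoops and the shaker cap are at the same pixels as at the start (within 1 px). The pans and tub showed only small image changes.

**Disagreements:**
- The lid arc I first measured was about 3 mm off. It built up about 17 N on the handle before I corrected it partway through the lift.
- The side view's lid corners disagreed with the scene view by up to about 37 mm at the hidden back corner. I used the scene and wrist views instead.
- The final wrist depth of the scoop's handle read about 5 mm lower than expected (77 against 82 mm). It was level end to end.

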